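# Sound the depth of a blind weld-on socket with a friction-foot depth gauge

## Robot

A 7-joint arm with a two-finger parallel gripper is mounted at the origin on the work surface. World frame = base frame: x ahead of the robot, y to its left, z up, the work surface at z = 0. Lengths are in m, angles in rad, forces in N, time in s.
With the tool pointing down it reaches from about 0.425 to 0.925 m from the base axis. Payload 6.8 kg.
Tool frame: the origin (TCP) lies on the centre line of the jaws, within the pads' length; the fingertips stand 14 mm ahead of it and the grasp point (between the pads) lies 5 mm behind it (bot.finger_overhang is the distance from the TCP to the fingertips, in m); z points along the fingers, y is the line along which they close (so a half turn about z gives the same grasp; the last joint's range is limited). The gripper opens to 85 mm and grips with 20 to 120 N. Pads are 22 mm wide; open, the fingers measure 114 mm over their backs; the gripper's body (76 mm by 85 mm) begins 54 mm behind the grasp point. The pads swing forward as they close: fully open they stand 13 mm farther back than shut.
Start: joints at [-1.282, 0.477, 0.022, 1.555, -0.011, 1.109, -0.083], TCP at [0.261, 0.623, 0.245] pointing down, gripper open.
Joint ranges: [-2.96, 2.96], [-0.34, 2.1], [-1.41, 1.46], [0.24, 2.44], [-1.37, 4.51], [0.17, 1.92], [-2.96, 2.96]. Speed limits (rad/s): [2.39, 2.39, 3.14, 3.14, 3.14, 3.14, 3.14].

## Interface

Orientations are given as a unit quaternion [w, x, y, z].
In Python, from station import bot gives the robot as it stands.
- The arm moves only by the shell command python3 -m inch 'ROWS' [OPENING] [FORCE]. ROWS is JSON, a list of rows, each a list of 4 numbers: the shift along the tool's x, y, z in m, then the turn about the tool's z in degrees. A call has 1 to 12 rows; each row shifts and turns the commanded pose from where the row before left it, along the tool's axes as they then stand; what a row does not reach is not made up. A row lasts 1/10 s, in which the tool goes at most 50 mm and 8.59 degrees, less where a joint would pass 70% of its speed; a pose out of reach is approached as far as the arm can. A call is refused whole if a number of a shift passes 0.05 or a number of a turn 8.59, either way. A call with a gripper value outside its range is refused whole. OPENING is the finger opening in m, from 0 to 0.0854, set as the call begins (- or left out, the last holds). The fingers move at their own pace and stop on an object; FORCE is the grip in N (left out, the last holds). Time passes only in rows, so rows that do not move let the fingers close. It gives the time, the measured TCP pose, the force, the opening and the grip force at its end, in the units of the state.
- bot.get_obs(): the state, without advancing time (a new reading comes with each control period).
- bot.read_camera(name): name is "side" or "top" or "wrist"; returns a dict with "color" (480x640x3 uint8, red, green, blue), "mtx" (3x3 intrinsics, pixels), "world_from_camera" (4x4, takes a point from camera to world coordinates); the wrist camera has in their place "hand_eye" (4x4, takes a point from camera to tool coordinates, whose origin is the TCP and whose axes are the flange's). Camera axes: x right, y up, looking along -z (the intrinsics and any distortion apply to the point x, -y, -z); pixel columns grow to the right and rows downward; lengths in m; the calibration is good to about 2 mm. The wrist camera is an equidistant fisheye: a pixel r from the principal point sees the ray r / f radians off the axis. A picture is of the moment at which its call begins: read the wrist's pose just before it. There is no depth.
- bot.hand_in(): hands the job in; it is judged then, once.
The state is a dict: "t": time; "q": joint angles; "joint_vel": joint speeds; "joint_torque": joint torques, N m; "eef_pos": TCP position; "tool_rot": TCP orientation; "contact_force": force on the tool from outside, world axes, zero at the start; "torque": the same for the moment, N m; "gripper_width": opening from 0.0 (shut) to 1.0 (fully open); "grasp_force": force on a finger pad.
Only numpy, scipy, OpenCV 4.12 (cv2) and the standard library are available. Lean on these libraries where they do the work, as an engineer would, in place of code of your own. Each camera call takes 0.05 s, during which the arm holds its last target. There are 200 camera calls.

## Task

Take the depth gauge out of its wooden stand and use it on the bare steel socket, not the red-primed one: set its brass foot down on the socket's rim with the rod in the bore, then press the knob gently down so that the rod slides through the foot until it bottoms out. Let go and leave the gauge standing there, foot resting on the rim and rod on the bottom, so I can read the depth off it; do not ram it (40 N is the most it may press on the socket), and leave the primed socket and everything else on the bench alone.

Things in the scene. Friction and masses are not known exactly. Their poses are not given: they have to be found in the camera images.
- gauge: the depth gauge, standing upright: a bright steel rod 14 mm in diameter with a black knob on top, 160 mm long in all, about 0.3 kg, and a brass foot sliding on it. Origin at the centre of the rod's lower tip (chamfered 3 mm), z up along the rod. At the start it stands in the stand, tip on the floor of the hole there
- knob (a point): centre of the gauge's black knurled knob (26 mm in diameter, 26 mm high, to be gripped from above), on the rod's axis 147 mm above the tip; same axes as the gauge
- foot_face (a point): centre of the flat underside of the gauge's brass foot, on the rod's axis. Foot: beam 84 x 24 x 10 mm, long along its x, hub 28 mm in diameter, 22 mm high in all, 0.22 kg. It slides along the rod 30 to 90 mm above the tip; a side drag screw keeps it where it is left (about 4.5 N to slide it). It starts 34 to 46 mm above the tip. The length of rod below it is the reading
- socket: the bare steel weld-on socket to be gauged, bolted to the bench: base plate 100 x 100 x 12 mm, on its middle an upright round boss 40 mm in diameter, rim 112 mm above the bench, with a vertical blind bore. Origin at the centre of the plate's underside, z up
- socket_rim (a point): centre of the bare socket's bore at the rim, 112 mm above the bench. The bore is 16.5 mm in diameter, countersunk 3 mm at the mouth. Its depth differs from piece to piece, 56 to 80 mm below the rim, and cannot be seen: it has to be felt. The bottom is a hard flat steel plug: a rod driven down at more than about 20 mm/s strikes it with over 40 N
- primed_socket: a second socket of the same shape and size, all red-brown primer; not to be touched. Origin at the centre of its base plate's underside
- stand: oak block 70 x 70 x 45 mm fixed to the bench, with a hole 18 mm in diameter and 28 mm deep in its top, in which the gauge stands at the start. Origin at the centre of its underside
- magnet: red arrow-shaped welding magnet, 96 x 73 x 21 mm, lying; origin under its middle; a bystander
- angle: rusty steel angle offcut 90 x 45 x 45 mm; origin under its middle; a bystander
- pipe_ring: short pipe offcut standing on end, 60 mm in diameter, 55 mm high; origin under its middle; a bystander
- flat_plate: flat steel plate 140 x 90 x 10 mm; origin under its middle; a bystander
- wire_brush: wire brush: flat wooden handle 260 mm long, along its x, lying on a block of steel bristles; 40 mm high; origin under its middle; a bystander
- chip_hammer: hammer with an orange handle, 260 mm long, lying along its x; origin under its middle; a bystander
- spray_can: blue spray can standing, 65 mm in diameter, 190 mm high; origin under its middle; a bystander
Mind the look-alikes: they are no part of the job. Leave any purple look-alike of the gauge alone. Of the things shaped like the stand, the wooden one is meant.

How it is judged:
On the way, in this order (a step that is already met when the one before it is completed fails the run):
1. the gauge is lifted clear of its stand (z of gauge in the frame of stand above 0.05 m), for 0.1 s.
2. the foot is down on the rim of the bare socket, the rod in its bore (horizontal distance between foot_face and socket_rim below 0.004 m and z of foot_face in the frame of socket_rim below 0.003 m), for 0.05 s.
At the end, for the whole second after the job is handed in: The gauge stands released and at rest in the bare socket, upright within 0.08 rad, its tip resting on the bottom of the bore (contact above 0.4 N), the underside of the foot within 2 mm of the rim's height and its centre within 4 mm of the bore's axis (contact force between gauge and plug above 0.4 N and horizontal distance between foot_face and socket_rim below 0.004 m and z of foot_face in the frame of socket_rim between -0.002 and 0.002 m and angle between gauge's own z axis and vertical below 0.08 rad and linear speed of gauge below 0.02 m/s); the robot touches nothing.
It fails at once if the gauge pressed on the bare socket with more than 40 N (contact force between gauge and socket above 40 N).
It fails at once if the primed socket touched by the robot or the gauge (contact force between any of gauge, the fingers, the arm and primed_socket above 0.5 N).
It fails at once if a bystander moved by more than 15 mm (distance of any of magnet, angle, pipe_ring, flat_plate, wire_brush, chip_hammer, spray_can from where it was at the start of the episode above 0.015 m).
It also fails if it takes over 54 s, if anything falls off the work surface, if the arm or the gripper's body presses on something with over 40 N, if the wrist force passes 120 N, or if a joint passes its speed limit or range.

## Working session

There is one attempt and no reset: what is moved stays moved. The work goes in short steps, Python scripts to look and compute and a shell command to move; the robot and the scene stay as the last step left them, time stands still between calls to the robot, and variables do not carry over. Pictures are saved under pics/ and viewed, at most 10 in all, crops included, and the job is handed in when it is done.

```bash
mkdir -p pics; ls; python3 - <<'E'
from station import bot
import cv2,numpy as np
o=bot.get_obs();print({k:np.round(v,3) for k,v in o.items()})
a=bot.read_camera("top");b=bot.read_camera("side")
for n,c in(("top",a),("side",b)):
    cv2.imwrite(f"pics/{n}0.png",c["color"][:,:,::-1]);print(n,c["mtx"],np.round(c["world_from_camera"],4).tolist(), [k for k in c])
E
```

```text
pics
{'t': np.float64(0.0), 'q': array([-1.282,  0.478,  0.022,  1.556, -0.012,  1.109, -0.083]), 'joint_vel': array([ 0.   ,  0.001,  0.   , -0.002, -0.002,  0.   ,  0.001]), 'joint_torque': array([-1.0000e-03, -5.9646e+01,  1.6080e+00, -2.8120e+01,  1.2000e-02,
        9.0000e-03, -0.0000e+00]), 'eef_pos': array([0.261, 0.622, 0.244]), 'tool_rot': array([-0.   ,  0.197,  0.98 , -0.001]), 'contact_force': array([ 0.944, -0.22 ,  0.475]), 'torque': array([0.039, 0.055, 0.015]), 'grasp_force': np.float64(0.0), 'gripper_width': np.float64(1.001)}
top [[580.88346105   0.         320.6096139 ]
 [  0.         580.88346105 241.82183912]
 [  0.           0.           1.        ]] [[-0.0407, 0.9779, -0.2052, 0.2722], [-0.9992, -0.0397, 0.009, 0.0315], [0.0007, 0.2054, 0.9787, 1.6858], [0.0, 0.0, 0.0, 1.0]] ['color', 'mtx', 'world_from_camera']
side [[564.03227959   0.         326.62052086]
 [  0.         564.03227959 242.81195841]
 [  0.           0.           1.        ]] [[0.8877, 0.289, -0.3583, 0.1625], [-0.4598, 0.5186, -0.7209, -0.88], [-0.0225, 0.8047, 0.5933, 0.8618], [0.0, 0.0, 0.0, 1.0]] ['color', 'mtx', 'world_from_camera']
```

View pics/top0.png

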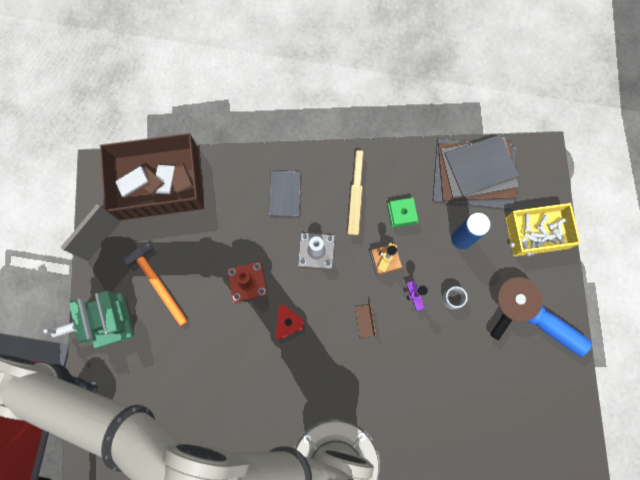

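View pics/side0.png

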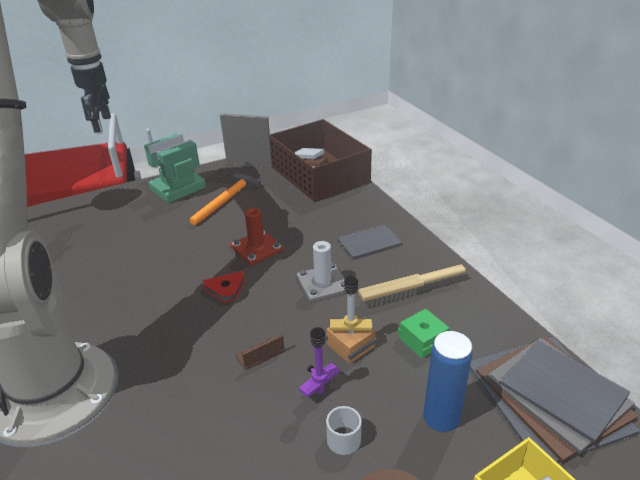

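The top view shows the bare socket with its rim near (317,241). The gauge knob is near (391,250), in the wooden stand at (386,260). The purple decoy is at (415,295) and the primed socket at (245,280). In the side view the socket rim is at (322,246) and the knob at (350,283).

```bash
python3 - <<'E'
import cv2,numpy as np
a=cv2.imread("pics/top0.png")[220:285,290:410];b=cv2.imread("pics/side0.png")[230:365,290:380]
A=cv2.resize(a,None,fx=5,fy=5,interpolation=cv2.INTER_CUBIC)  #600x325
cv2.imwrite("pics/ctop.png",A)
cv2.imwrite("pics/cside.png",cv2.resize(b,None,fx=4.4,fy=4.4,interpolation=cv2.INTER_CUBIC))
E
```

```text
(no output)
```

View pics/ctop.png

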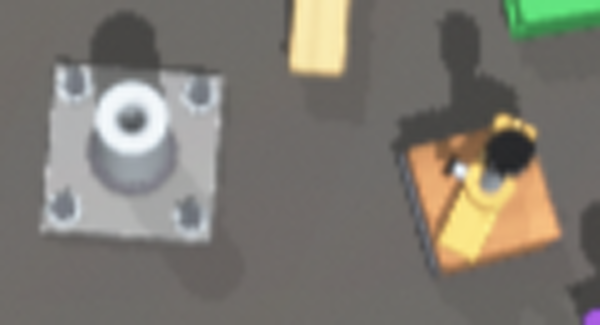

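View pics/cside.png

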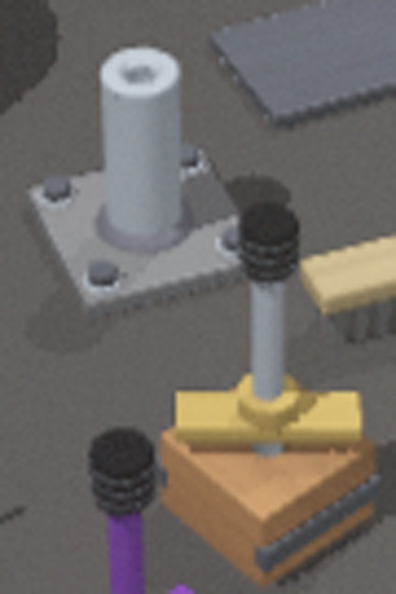

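```bash
cat > h.py <<'E'
import numpy as np,cv2
from scipy.spatial.transform import Rotation as R
from station import bot
def tool():
    o=bot.get_obs();T=np.eye(4);q=o["tool_rot"]
    T[:3,:3]=R.from_quat([q[1],q[2],q[3],q[0]]).as_matrix();T[:3,3]=o["eef_pos"];return T,o
def ray(c,uv,W,fish=False):
    K=c["mtx"];x=(uv[0]-K[0,2])/K[0,0];y=(uv[1]-K[1,2])/K[1,1]
    if fish:
        r=np.hypot(x,y);s=np.sin(r)/max(r,1e-9);d=np.array([x*s,-y*s,-np.cos(r)])
    else: d=np.array([x,-y,-1.])
    return W[:3,3],W[:3,:3]@d
def atz(od,z): o,d=od;return o+d*(z-o[2])/d[2]
def tri(rs):
    A=0;b=0
    for o,d in rs:
        d=d/np.linalg.norm(d);P=np.eye(3)-np.outer(d,d);A=A+P;b=b+P@o
    return np.linalg.solve(A,b)
def proj(c,W,p,fish=False):
    q=np.linalg.inv(W)@np.r_[p,1];v=np.array([q[0],-q[1],-q[2]])
    if fish: t=np.arctan2(np.hypot(v[0],v[1]),v[2]);v=np.r_[v[:2]/max(np.hypot(v[0],v[1]),1e-9)*t,1]
    w=c["mtx"]@(v/v[2]);return w[:2]
def wrist(name):
    T,o=tool();c=bot.read_camera("wrist");cv2.imwrite(f"pics/{name}.png",c["color"][:,:,::-1]);return T,o,c,T@c["hand_eye"]
def delta(p):
    T,o=tool();return T[:3,:3].T@(np.array(p)-T[:3,3])
E
python3 - <<'E'
from h import *
a=bot.read_camera("top");b=bot.read_camera("side");A=a["world_from_camera"];B=b["world_from_camera"]
t=lambda u,v:(290+u/5,220+v/5)
s=lambda u,v:(290+u/4.4,230+v/4.4)
np.set_printoptions(precision=4,suppress=True)
r1,r2=ray(a,t(132,119),A),ray(b,s(140,74),B);print("rim",atz(r1,.112),atz(r2,.112),tri([r1,r2]))
k1,k2=ray(a,t(513,147),A),ray(b,s(270,220),B);print("knobtop",atz(k1,.177),atz(k2,.177),tri([k1,k2]))
print("foot end",atz(ray(a,t(460,245),A),.065))
print("primed",atz(ray(a,(243,272),A),.112))
T,o=tool();print(T,delta([.5,-.1,.245]));print(np.degrees(o["q"][6]))
E
```

```text
rim [0.5971 0.0288 0.112 ] [0.5991 0.023  0.112 ] [0.5998 0.0283 0.1077]
knobtop [ 0.5604 -0.172   0.177 ] [ 0.5626 -0.1749  0.177 ] [ 0.5622 -0.1728  0.1751]
foot end [ 0.5267 -0.1535  0.065 ]
primed [0.5265 0.2328 0.112 ]
[[-0.9223  0.3865 -0.0003  0.2608]
 [ 0.3865  0.9223 -0.0011  0.6222]
 [-0.0001 -0.0011 -1.      0.2447]
 [ 0.      0.      0.      1.    ]] [-0.4998 -0.5737  0.0004]
-4.760097095440144
```

```bash
python3 -m inch '[[-0.033,-0.035,-0.005,0],[-0.033,-0.035,-0.005,0],[-0.033,-0.035,-0.005,0],[-0.033,-0.035,-0.005,0],[-0.033,-0.035,-0.005,0],[-0.033,-0.035,-0.005,0],[-0.033,-0.035,-0.005,0],[-0.033,-0.035,-0.005,0],[-0.033,-0.035,-0.005,0],[-0.033,-0.035,-0.005,0],[-0.033,-0.035,-0.005,0],[-0.033,-0.035,0,0]]'
python3 -c "
from h import *;print(delta([.56,-.173,.30]))"
```

```text
t: 1.4
eef_pos: [0.4644, 0.0803, 0.3012]
tool_rot: [0.001, 0.197, 0.98, 0.001]
contact_force: [1.0, 0.4, 0.6]
gripper_width: 1.003
grasp_force: 0.0
[-0.18608828 -0.19667271  0.00104658]
```

```bash
python3 -m inch '[[-0.034,-0.036,0,0],[-0.034,-0.036,0,0],[-0.034,-0.036,0,0],[-0.034,-0.036,0,0],[-0.034,-0.036,0,0],[-0.01,-0.01,0,0],[0,0,0,0],[0,0,0,0]]'
python3 - <<'E'
from h import *
T,o,c,W=wrist("w1");print(o["eef_pos"],c["mtx"],c["hand_eye"])
print(proj(c,W,[.5615,-.173,.177],True),proj(c,W,[.598,.027,.112],True),proj(c,W,[.5615,-.173,.06],True),delta([.5615,-.173,.16]))
E
```

```text
t: 2.2
eef_pos: [0.5561, -0.1615, 0.2998]
tool_rot: [-0.001, 0.197, 0.98, 0.0]
contact_force: [0.1, -0.3, -0.0]
gripper_width: 1.0
grasp_force: 0.0
[ 0.55611198 -0.16146509  0.29983069] [[371.64829954   0.         320.33717081]
 [  0.         371.64829954 242.13690911]
 [  0.           0.           1.        ]] [[ 1.46076743e-03  9.64119906e-01  2.65463129e-01  6.74747088e-02]
 [ 9.99998663e-01 -1.21309186e-03 -1.09694881e-03 -4.38611296e-04]
 [-7.35559025e-04  2.65464377e-01 -9.64120389e-01 -1.28411439e-01]
 [ 0.00000000e+00  0.00000000e+00  0.00000000e+00  1.00000000e+00]]
[308.35276812 252.8685724 ] [521.22570911 187.89273156] [311.82470659 219.08540004] [-0.00982798 -0.00940431  0.13993565]
```

View pics/w1.png

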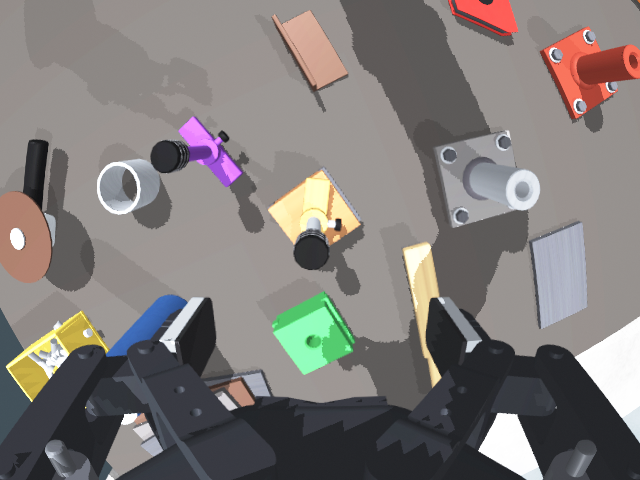

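The wrist view shows the knob top at (312,253) and the socket rim centre at (522,189), both within a few pixels of prediction. The purple decoy's knob is at (170,156).

```bash
python3 - <<'E'
from h import *
T,o=tool();c=bot.read_camera("wrist");W=T@c["hand_eye"]
f=lambda uv,z:atz(ray(c,uv,W,True),z)
k=f((312,253),.177);print("knob",k,"rim",f((522,189),.112),"purple",f((170,156),.16),f((170,156),.13))
print("can",f((165,300),.19));print(delta([k[0],k[1],.16]))
E
```

```text
knob [ 0.56269994 -0.16986962  0.177     ] rim [0.59919654 0.02851415 0.112     ] purple [ 0.45594658 -0.24221488  0.16      ] [ 0.45171566 -0.2541598   0.13      ]
can [ 0.55118593 -0.28432261  0.19      ]
[-0.00971007 -0.00632225  0.14006466]
```

```bash
python3 -m inch '[[-0.009,-0.007,0.02,0],[0,0,0.04,0],[0,0,0.04,0],[0,0,0.03,0],[0,0,0.011,0],[0,0,0,0],[0,0,0,0]]' 0.06
python3 -c "
from h import *;print(delta([.562,-.171,.159]))"
```

```text
t: 3.0
eef_pos: [0.5629, -0.1723, 0.1608]
tool_rot: [0.001, 0.197, 0.98, 0.0]
contact_force: [-0.4, 0.9, -0.1]
gripper_width: 0.703
grasp_force: 0.0
[0.00133839 0.00080751 0.00176298]
```

```bash
python3 -m inch '[[0,0,0.001,0],[0,0,0,0],[0,0,0,0],[0,0,0,0],[0,0,0,0],[0,0,0,0],[0,0,0,0],[0,0,0,0]]' 0.015 35
python3 -c "
from h import *;print(delta([.562,-.171,.159]),tool()[1]['contact_force'])"
```

```text
t: 3.8
eef_pos: [0.563, -0.1727, 0.1595]
tool_rot: [0.001, 0.197, 0.98, 0.0]
contact_force: [-0.2, 0.5, 6.0]
gripper_width: 0.281
grasp_force: 34.2
[0.00157765 0.00119737 0.00051273] [-0.17651974  0.47465999  6.04509048]
```

```bash
python3 -m inch '[[0,0,-0.01,0],[0,0,-0.02,0],[0,0,-0.025,0],[0,0,-0.03,0],[0,0,-0.03,0],[0,0,-0.025,0],[0,0,-0.01,0],[0,0,0,0],[0,0,0,0]]'
python3 - <<'E'
from h import *
c=bot.read_camera("side");B=c["world_from_camera"];T,o=tool();p=T[:3,3]
print(o["contact_force"],o["grasp_force"]);uv=proj(c,B,p-[0,0,.07]);print(uv,proj(c,B,p-[0,0,.1425]),proj(c,B,[p[0],p[1],p[2]+.005]))
u,v=(uv-[60,80]).astype(int);cv2.imwrite("pics/s2.png",cv2.resize(c["color"][v:v+150,u:u+120,::-1],None,fx=4,fy=4,interpolation=cv2.INTER_CUBIC));print(u,v)
print(delta([.599,.028,p[2]]))
E
```

```text
t: 4.7
eef_pos: [0.561, -0.1722, 0.3068]
tool_rot: [-0.001, 0.197, 0.98, 0.0]
contact_force: [-0.2, -0.1, -5.2]
gripper_width: 0.276
grasp_force: 35.1
[-0.35184113  0.12118365 -5.7526558 ] 35.13384819030762
[349.91782104 254.38789072] [349.84161327 284.75960612] [350.00369941 220.16206954]
289 174
[ 4.21696606e-02  1.99310005e-01 -1.03019527e-05]
```

View pics/s2.png

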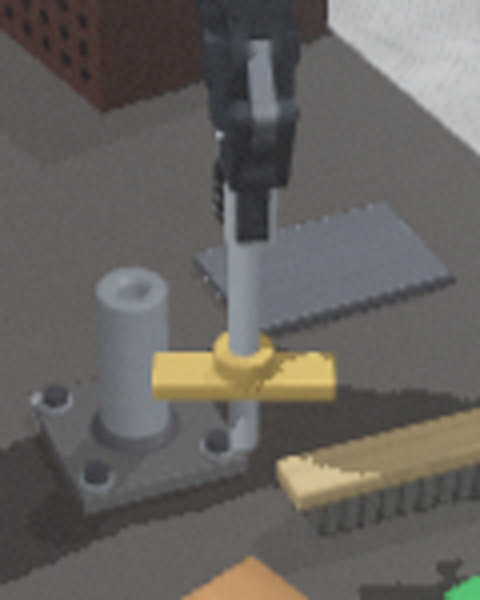

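The side crop shows the gauge hanging upright in the grip. The tip is at full-image (349.8,285.7), which matches the prediction from the TCP, so its axis lies under the TCP.

```bash
python3 -m inch '[[0.004,0.02,0,0],[0.006,0.03,0,0],[0.008,0.036,0,0],[0.008,0.036,0,0],[0.006,0.03,0,0],[0.005,0.024,0.01,0],[0.003,0.015,0.01,0],[0.001,0.007,0.01,0],[0,0,0,0],[0,0,0,0],[0,0,0,0]]'
python3 - <<'E'
from h import *
T,o,w,W=wrist("w3");p=T[:3,3];print(p,delta([.598,.028,p[2]]))
c=bot.read_camera("side");B=c["world_from_camera"];d=bot.read_camera("top");D=d["world_from_camera"]
r=[.598,.028,.112];t=p-[0,0,.1425]
for n,cc,M,fi in(("side",c,B,0),("top",d,D,0),("wrist",w,W,1)): print(n,proj(cc,M,r,fi),proj(cc,M,t,fi))
u,v=(proj(c,B,t)-[40,50]).astype(int);print(u,v)
a=cv2.resize(c["color"][v:v+100,u:u+80,::-1],None,fx=5,fy=5,interpolation=cv2.INTER_CUBIC)
u,v=(proj(w,W,r,1)-[40,50]).astype(int);print(u,v)
b=cv2.resize(w["color"][v:v+100,u:u+80,::-1],None,fx=5,fy=5,interpolation=cv2.INTER_CUBIC)
cv2.imwrite("pics/c3.png",np.hstack([a,b]))
E
```

```text
t: 5.85
eef_pos: [0.6008, 0.0238, 0.2788]
tool_rot: [0.0, 0.198, 0.98, -0.0]
contact_force: [-0.2, -0.0, -5.5]
gripper_width: 0.28
grasp_force: 35.2
[0.60075935 0.02383321 0.27877177] [0.0041315  0.00249269 0.00014031]
side [320.3431222  245.78960247] [321.99849552 237.55835327]
top [316.69203186 243.47245889] [318.12620798 240.61791057]
wrist [323.97234153 220.63530143] [320.58920017 232.83976362]
281 187
283 170
```

View pics/c3.png

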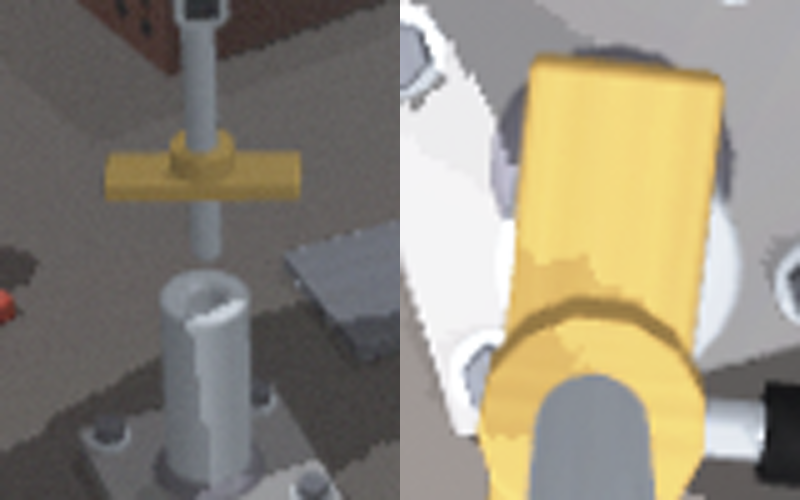

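Side: the tip is at (322.2,238.6) and the rim centre at about (322.0,246.4), so they line up along tool x. Wrist: the rim centre is at u≈326.7 and the rod at 321.6, so the rim is about 3.7 mm further along tool y.

```bash
python3 -m inch '[[0.0005,0.002,0.004,0],[0.0005,0.0017,0.006,0],[0,0,0.006,0],[0,0,0,0],[0,0,0,0],[0,0,0,0]]'
python3 - <<'E'
from h import *
T,o,w,W=wrist("w4");p=T[:3,3];print(p)
c=bot.read_camera("side");B=c["world_from_camera"]
t=p-[0,0,.1425];r=np.r_[p[:2],.112]
for n,cc,M,fi in(("side",c,B,0),("wrist",w,W,1)): print(n,"rimAtTcp",proj(cc,M,r,fi),"tip",proj(cc,M,t,fi),"hub",proj(cc,M,p-[0,0,.09],fi))
u,v=(proj(c,B,t)-[25,38]).astype(int);print(u,v)
a=cv2.resize(c["color"][v:v+75,u:u+50,::-1],None,fx=8,fy=8,interpolation=cv2.INTER_CUBIC)
u,v=(proj(w,W,r,1)-[40,50]).astype(int);print(u,v)
b=cv2.resize(w["color"][v:v+120,u:u+80,::-1],None,fx=5,fy=5,interpolation=cv2.INTER_CUBIC)
cv2.imwrite("pics/c4.png",np.hstack([a,b]))
E
```

```text
t: 6.6
eef_pos: [0.6013, 0.0296, 0.2624]
tool_rot: [0.0, 0.197, 0.98, 0.0]
contact_force: [0.3, 0.5, -6.0]
gripper_width: 0.281
grasp_force: 35.1
[0.60132395 0.0295895  0.26243163]
side rimAtTcp [321.35029719 244.98359769] tip [321.25011695 242.11877356] hub [320.56756054 222.59991483]
wrist rimAtTcp [320.49780995 230.4587105 ] tip [320.51075591 232.94363698] hub [320.61809676 253.59631963]
296 204
280 180
```

View pics/c4.png

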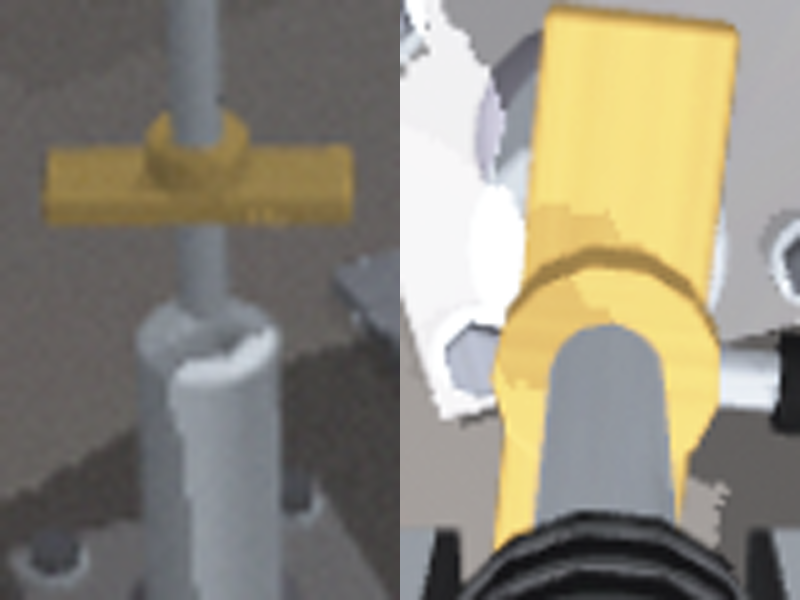

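```bash
python3 -m inch '[[-0.001,-0.002,0,0],[0,0,0,0],[0,0,0.0015,0],[0,0,0.0015,0],[0,0,0.0015,0],[0,0,0.0015,0],[0,0,0.0015,0],[0,0,0.0015,0],[0,0,0.0015,0],[0,0,0,0]]'
```

```text
t: 7.7
eef_pos: [0.6012, 0.0275, 0.2515]
tool_rot: [-0.0, 0.197, 0.98, -0.0]
contact_force: [0.6, -0.3, -5.3]
gripper_width: 0.276
grasp_force: 35.2
```

```bash
python3 -m inch '[[0,0,0.001,0],[0,0,0.001,0],[0,0,0.001,0],[0,0,0.001,0],[0,0,0,0]]'
```

```text
t: 8.2
eef_pos: [0.6012, 0.0274, 0.2476]
tool_rot: [-0.0, 0.197, 0.98, -0.0]
contact_force: [-0.1, 0.9, -5.6]
gripper_width: 0.279
grasp_force: 35.2
```

```bash
python3 -m inch '[[0,0,0.0015,0],[0,0,0.0018,0],[0,0,0.0018,0],[0,0,0.0018,0],[0,0,0.0018,0],[0,0,0.0018,0],[0,0,0.0018,0],[0,0,0.0018,0],[0,0,0.0018,0],[0,0,0.0018,0],[0,0,0.0015,0],[0,0,0,0]]'
```

```text
t: 9.4
eef_pos: [0.6011, 0.0274, 0.2283]
tool_rot: [-0.0, 0.197, 0.98, -0.0]
contact_force: [-0.1, 0.0, -5.7]
gripper_width: 0.279
grasp_force: 35.2
```

```bash
python3 -m inch '[[0,0,0.001,0],[0,0,0.001,0],[0,0,0.001,0],[0,0,0.001,0],[0,0,0.001,0],[0,0,0.001,0],[0,0,0.001,0],[0,0,0.001,0],[0,0,0,0]]'
```

```text
t: 10.3
eef_pos: [0.6012, 0.0275, 0.2204]
tool_rot: [-0.0, 0.197, 0.98, -0.0]
contact_force: [0.1, -0.4, -5.0]
gripper_width: 0.28
grasp_force: 35.2
```

```bash
python3 -m inch '[[0,0,0.001,0],[0,0,0.001,0],[0,0,0.001,0],[0,0,0.001,0],[0,0,0.001,0],[0,0,0.001,0],[0,0,0,0]]'
```

```text
t: 11.0
eef_pos: [0.6017, 0.0274, 0.215]
tool_rot: [0.001, 0.197, 0.98, 0.0]
contact_force: [0.5, -0.4, 1.5]
gripper_width: 0.28
grasp_force: 35.8
```

```bash
python3 -m inch '[[0,0,0.001,0],[0,0,0.001,0],[0,0,0.001,0],[0,0,0.001,0],[0,0,0.001,0],[0,0,0.001,0],[0,0,0.001,0],[0,0,0.001,0],[0,0,0,0]]'
```

```text
t: 11.9
eef_pos: [0.6013, 0.0275, 0.2064]
tool_rot: [-0.0, 0.197, 0.98, 0.0]
contact_force: [0.7, -0.3, 0.5]
gripper_width: 0.279
grasp_force: 35.6
```

```bash
python3 -m inch '[[0,0,0.001,0],[0,0,0.001,0],[0,0,0.001,0],[0,0,0.001,0],[0,0,0.001,0],[0,0,0.001,0],[0,0,0,0]]'
```

```text
t: 12.6
eef_pos: [0.6013, 0.0275, 0.2004]
tool_rot: [-0.0, 0.197, 0.98, -0.0]
contact_force: [0.3, 0.3, 1.1]
gripper_width: 0.279
grasp_force: 35.7
```

```bash
python3 -m inch '[[0,0,0.0005,0],[0,0,0.0005,0],[0,0,0.0005,0],[0,0,0.0005,0],[0,0,0.0005,0],[0,0,0.0005,0],[0,0,0,0]]'
```

```text
t: 13.3
eef_pos: [0.6013, 0.0275, 0.1975]
tool_rot: [-0.0, 0.197, 0.98, 0.0]
contact_force: [1.4, -0.5, 0.9]
gripper_width: 0.278
grasp_force: 35.7
```

```bash
python3 -m inch '[[0,0,0.0005,0],[0,0,0.0005,0],[0,0,0.0005,0],[0,0,0.0005,0],[0,0,0.0005,0]]' - 25
```

```text
t: 13.8
eef_pos: [0.6014, 0.0275, 0.1951]
tool_rot: [0.0, 0.197, 0.98, 0.0]
contact_force: [1.3, -0.4, 1.5]
gripper_width: 0.278
grasp_force: 35.8
```

```bash
python3 -m inch '[[0,0,0.0005,0],[0,0,0.0005,0],[0,0,0.0005,0],[0,0,0.0005,0],[0,0,0.0005,0]]' 0.015 25
```

```text
t: 14.3
eef_pos: [0.6013, 0.0275, 0.1926]
tool_rot: [0.0, 0.197, 0.98, 0.0]
contact_force: [1.4, 0.8, 0.9]
gripper_width: 0.278
grasp_force: 35.8
```

```bash
python3 -m inch '[[0,0,0.0005,0],[0,0,0.0005,0],[0,0,0.0005,0],[0,0,0.0005,0],[0,0,0.0005,0]]'
```

```text
t: 14.8
eef_pos: [0.6015, 0.0274, 0.1905]
tool_rot: [0.0, 0.197, 0.98, 0.0]
contact_force: [-1.2, 0.7, 8.0]
gripper_width: 0.276
grasp_force: 36.2
```

```bash
python3 -m inch '[[0,0,0.0003,0],[0,0,0,0],[0,0,0,0]]'
```

```text
t: 15.1
eef_pos: [0.6015, 0.0274, 0.1905]
tool_rot: [0.0, 0.197, 0.98, 0.0]
contact_force: [0.3, 1.2, 7.0]
gripper_width: 0.278
grasp_force: 36.4
```

```bash
python3 -m inch '[[0,0,0,0],[0,0,0,0],[0,0,0,0],[0,0,0,0],[0,0,0,0],[0,0,0,0]]' 0.06 && python3 -m inch '[[0,0,-0.005,0],[0,0,-0.01,0],[0,0,-0.02,0],[0,0,-0.03,0],[0,0,-0.03,0],[0,0,-0.03,0],[0,0,0,0],[0,0,0,0]]'
python3 - <<'E'
from h import *
c=bot.read_camera("side");B=c["world_from_camera"]
p=np.array([.6012,.0275,.112]);u,v=(proj(c,B,p)-[35,55]).astype(int);print(u,v,tool()[1]["contact_force"])
a=cv2.resize(c["color"][v:v+90,u:u+70,::-1],None,fx=6,fy=6,interpolation=cv2.INTER_CUBIC)
cv2.imwrite("pics/s5.png",a)
E
```

```text
t: 15.7
eef_pos: [0.6012, 0.0274, 0.1897]
tool_rot: [-0.0, 0.197, 0.98, -0.0]
contact_force: [0.3, 0.2, -0.3]
gripper_width: 0.706
grasp_force: 0.0
t: 16.5
eef_pos: [0.6017, 0.0274, 0.3161]
tool_rot: [0.001, 0.197, 0.98, 0.001]
contact_force: [-1.0, -0.4, 0.8]
gripper_width: 0.7
grasp_force: 0.0
286 190 [-0.56986744 -0.03466708  0.00229536]
```

View pics/s5.png

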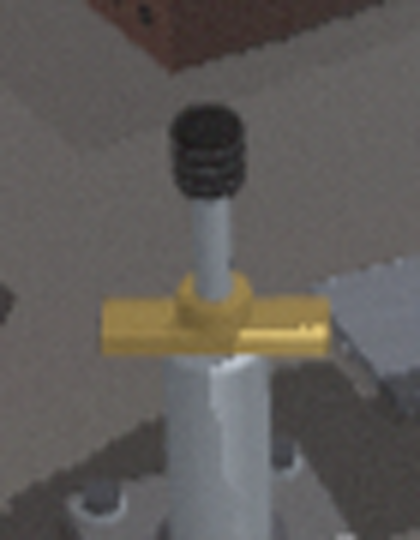

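The gauge stands upright in the bore with the foot on the rim at crop y≈355. I'll press once with closed fingertips on top of the knob, because a press leaves no upward pull and confirms the tip is bottomed.

```bash
python3 -m inch '[[0,0,0,0],[0,0,0,0],[0,0,0,0],[0,0,0.01,0],[0,0,0.02,0],[0,0,0.02,0],[0,0,0.02,0],[0,0,0.01,0],[0,0,0.004,0],[0,0,0,0],[0,0,0,0]]' 0.0 25
```

```text
t: 17.65
eef_pos: [0.6019, 0.0274, 0.2316]
tool_rot: [0.001, 0.197, 0.98, 0.0]
contact_force: [-0.1, 0.2, 0.7]
gripper_width: 0.0
grasp_force: 0.0
```

```bash
python3 -m inch '[[0,0,0.001,0],[0,0,0.001,0],[0,0,0.001,0],[0,0,0.001,0],[0,0,0.001,0],[0,0,0.001,0],[0,0,0,0]]'
```

```text
t: 18.35
eef_pos: [0.6012, 0.0274, 0.2246]
tool_rot: [-0.0, 0.197, 0.98, -0.0]
contact_force: [-0.4, 0.5, -0.3]
gripper_width: -0.0
grasp_force: 0.0
```

```bash
python3 -m inch '[[0,0,0.0005,0],[0,0,0.0005,0],[0,0,0.0005,0],[0,0,0.0005,0],[0,0,0,0]]'
```

```text
t: 18.85
eef_pos: [0.6013, 0.0275, 0.2227]
tool_rot: [-0.0, 0.197, 0.98, -0.0]
contact_force: [0.6, -0.5, 0.8]
gripper_width: 0.0
grasp_force: 0.0
```

```bash
python3 -m inch '[[0,0,0.0005,0],[0,0,0.0005,0],[0,0,0.0005,0],[0,0,0,0]]'
```

```text
t: 19.25
eef_pos: [0.602, 0.0274, 0.222]
tool_rot: [0.001, 0.197, 0.98, 0.0]
contact_force: [0.5, -0.1, 5.0]
gripper_width: 0.0
grasp_force: 2.3
```

```bash
python3 -m inch '[[0,0,0.0004,0],[0,0,0.0004,0],[0,0,0,0],[0,0,0,0]]'
```

```text
t: 19.65
eef_pos: [0.6023, 0.0275, 0.2219]
tool_rot: [0.001, 0.197, 0.98, 0.001]
contact_force: [-0.9, -0.2, 8.7]
gripper_width: 0.001
grasp_force: 4.6
```

```bash
python3 -m inch '[[0,0,-0.001,0],[0,0,-0.004,0],[0,0,-0.015,0],[0,0,-0.03,0],[0,0,-0.03,0],[0,0,-0.02,0],[0,0,0,0],[0,0,0,0],[0,0,0,0]]' && python3 - <<'E'
from h import *
c=bot.read_camera("side");u,v=286,190
cv2.imwrite("pics/s6.png",cv2.resize(c["color"][v:v+90,u:u+70,::-1],None,fx=6,fy=6,interpolation=cv2.INTER_CUBIC))
E
```

```text
t: 20.55
eef_pos: [0.6006, 0.0275, 0.3196]
tool_rot: [-0.001, 0.197, 0.98, -0.0]
contact_force: [-0.0, -0.1, -1.0]
gripper_width: -0.002
grasp_force: 0.0
```

View pics/s6.png

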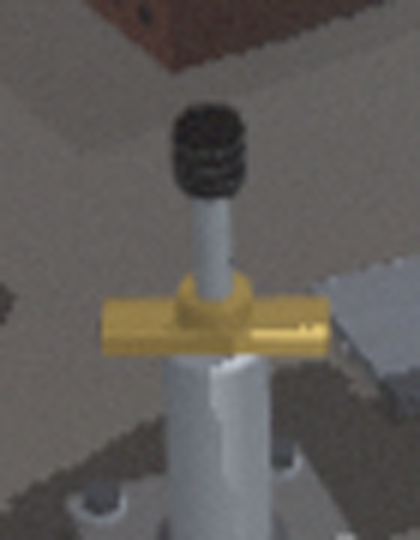

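The picture is unchanged: knob at crop (208,150), foot flat on the rim, gripper clear.

```bash
python3 -c "
from station import bot
print(bot.hand_in())"
```

```text
the job is handed in; nothing more can be done
None
```

I handed the job in at about 20.6 s; no verdict came back. The gauge stands released and upright in the bare socket, foot on the rim and rod felt on the bottom at roughly 64 mm, and the highest contact force I read was under 10 N.

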